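# Index the die carousel on by one station

## Robot

A 6-joint arm with a two-finger parallel gripper is mounted at the origin on the work surface. World frame = base frame: x ahead of the robot, y to its left, z up, the work surface at z = 0. Lengths are in m, angles in degrees, forces in N, time in s.
With the tool pointing down it reaches from about 0.375 to 0.9 m from the base axis. Payload 3.1 kg.
Tool frame: the origin (TCP) lies at the very end of the fingers, on their centre line; the grasp point (between the pads) lies 19 mm behind it (arm.pinch_z is the distance from the TCP to the grasp point, in m); x points along the fingers, y is the direction in which the jaws open and shut, and the axes are right-handed (so a half turn about x gives the same grasp; the last joint's range is limited). The gripper opens to 85 mm and grips with 20 to 120 N. Pads are 22 mm wide; open, the fingers measure 114 mm over their backs; the gripper's body (76 mm by 85 mm) begins 54 mm behind the grasp point. The pads swing forward as they close: fully open they stand 13 mm farther back than shut.
Start: joints at [66.033, 30.224, 82.088, -0, 67.689, -10.227], TCP at [0.148, 0.607, 0.231] pointing down, gripper open.
Joint ranges: [-176.69, 176.69], [-43.24, 126.21], [12.49, 139.97], [-82, 262], [0, 151.66], [-163.58, 163.58]. Speed limits (degrees/s): [159.86, 159.86, 180, 180, 180, 180].

## Interface

Orientations are given as [roll, pitch, yaw] about the fixed x, y, z axes, in that order (R = Rz(yaw) Ry(pitch) Rx(roll)).
In Python, from bench import arm gives the robot as it stands.
- The arm moves only by the tool drive_tool, never from a script. Its argument "steps" is text: rows parted by semicolons, each of 7 numbers parted by spaces: the opening, from 0 (shut) to 1 (fully open), then the shift along the tool's x, y, z in m, then the turn, a rotation vector about the tool's x, y, z in degrees. A call has 1 to 5 rows; each row shifts and turns the pose as measured when the row begins, along the tool's axes as they then stand; what a row does not reach is not made up. A row lasts 1/8 s, in which the tool goes at most 62.5 mm and 10.7 degrees, less where a joint would pass 70% of its speed; a pose out of reach is approached as far as the arm can. A call is refused whole if a number of a shift passes 0.0625 or a number of a turn 10.7, either way. A call with a gripper value outside its range is refused whole. The fingers move at their own pace and stop on an object; "grip_force" is the grip in N (left out, the last holds). Time passes only in rows, so rows that do not move let the fingers close. It gives the time, the measured TCP pose, the force and the opening at its end, in the units of the state.
- arm.observe(): the state, without advancing time (a new reading comes with each control period).
- arm.camera(name): name is "side" or "top" or "wrist"; returns a dict with "pixels" (400x640x3 uint8, red, green, blue), "fx", "fy", "cx", "cy" (pixels), "rvec" (rotation vector, rad) and "tvec" (3), from world to camera coordinates, as OpenCV has them. Camera axes: x right, y down, z forward; pixel columns grow to the right and rows downward; lengths in m; the calibration is good to about 2 mm. A picture is of the moment at which its call begins. There is no depth.
- arm.job_done(): hands the job in, once; it reports no verdict.
Trained networks look in the newest picture that a camera, given by its name, has taken for a name from the list of things; names that differ only in an ending like _2 or _b are one class to them, and where a whole thing is asked for, a point or a joint stands for the part that bears it (a point fixed in the world has none). Each returns a list of dicts, best first, with "p" (0 to 1); they miss things now and then, are a little off and sometimes report something else, mostly with a low value. They report only what shows in the picture. A call takes as long as a camera call.
- arm.masks_of(camera, name): "pixels" (400x640 bool, what is visible of it) and "box" ([left, top, right, bottom] in pixels, round what is visible of it).
The state is a dict: "time": time; "joint_pos": joint angles; "qd": joint speeds; "joint_efforts": joint torques, N m; "eef_pos": TCP position; "tcp_rot": TCP orientation; "wrist_force": force on the tool from outside, world axes, zero at the start; "torque": the same for the moment, N m; "finger_gap": finger opening in m.
Only numpy, scipy, OpenCV 4.12 (cv2) and the standard library are available. Lean on these libraries where they do the work, as an engineer would, in place of code of your own. Each camera call takes 0.05 s, during which the arm holds its last target. There are 200 camera calls.

## Task

Bring the next plaster die round to the nozzle: with the fingertips press the carousel's spring plunger down by its black thumb cup, turn the carousel anticlockwise (seen from above) to the very next notch, no further, and let the plunger come fully up so that it locks there. Only press and push, grasp and lift nothing; the dies stay standing on their marks, the things around it stay where they are, and the hand ends clear.

Things in the scene. Friction and masses are not known exactly. Their poses are not given: they have to be found in the camera images.
- carousel (a joint): turning angle (rad) of the round steel carousel, 144 mm across, top face 60 mm above the bench, on a fixed vertical axis; 0 at the start, grows anticlockwise seen from above; light to turn once freed (about 0.1 N m). Locked it has about 0.012 rad of play either way. The fixed aluminium index plate below it (224 mm across, 10 mm thick) has six equal notches in its rim, 1.047 rad (60 degrees) apart, so the next notch anticlockwise is at +1.047
- plunger (a joint): how far the spring plunger is pressed down (m): 0 = fully up, its tooth locked in a notch; 0.012 = stop. From 0.010 on the tooth is clear below the plate and the carousel can turn. The spring takes about 3 N at first and 7 N at the stop. If let go between notches it stays down, held under the plate at about 0.010, and springs up by itself at the next notch, which it finds if within about 0.05 rad (5 mm along the rim) of it
- cup_floor (a point): the middle of the floor of the plunger's black thumb cup, which points up at the end of the carousel's arm, 121 mm from the carousel's axis, and travels round with it. The cup is 44 mm across inside, 49 mm outside, with a rim 6 mm above this floor, so a fingertip can press in it and push it round. At the start 80 mm above the bench; this point goes down as the plunger is pressed. z is up; x points from the cup through the carousel's axis
- hub (a point): centre of the carousel's top face, on its axis, 60 mm above the bench; its axes turn with the carousel: -x points along the arm to the cup, z up. A fixed steel nozzle, 90 mm high, stands opposite the arm's starting place, 148 mm from this axis
- die1_mid (a point): centre of a loose white plaster tooth die, round, 25 mm across its foot, 34 mm high, standing on the carousel 52 mm from the axis (origin half-way up, z up); rides round with it
- die2_mid (a point): centre of a loose white plaster tooth die, round, 25 mm across its foot, 34 mm high, standing on the carousel 52 mm from the axis (origin half-way up, z up); rides round with it
- die3_mid (a point): centre of a loose white plaster tooth die, round, 25 mm across its foot, 34 mm high, standing on the carousel 52 mm from the axis (origin half-way up, z up); rides round with it
- die4_mid (a point): centre of a loose white plaster tooth die, round, 25 mm across its foot, 34 mm high, standing on the carousel 52 mm from the axis (origin half-way up, z up); rides round with it
- seat1 (a point): where the centre of die 1 belongs on the carousel: 17 mm above a round dark mark, 52 mm from the axis; turns with the carousel
- seat2 (a point): where the centre of die 2 belongs on the carousel: 17 mm above a round dark mark, 52 mm from the axis; turns with the carousel
- seat3 (a point): where the centre of die 3 belongs on the carousel: 17 mm above a round dark mark, 52 mm from the axis; turns with the carousel
- seat4 (a point): where the centre of die 4 belongs on the carousel: 17 mm above a round dark mark, 52 mm from the axis; turns with the carousel
- cast: bystander: loose plaster dental cast, 58 x 66 x 25 mm, origin under its middle
- bottle: bystander: loose amber bottle, 50 mm across, 115 mm high, origin under its middle
- bowl: bystander: loose blue mixing bowl, 96 mm across, 55 mm high, origin under its middle
- bur_block: bystander: loose wooden block 50 x 70 x 25 mm with six upright burs, 59 mm high in all, origin under its middle
- jar: bystander: loose white jar, 54 mm across, 55 mm high, origin under its middle
- brush: bystander: loose brush 150 mm long, lying on the bench along its own x, origin under its middle

How it is judged (in metres and radians):
On the way, in this order (a step that is already met when the one before it is completed fails the run):
1. the plunger is pressed in while the carousel is still at its first notch (value of joint plunger above 0.0095 m and value of joint carousel between -0.15 and 0.15 rad), for 0.1 s.
2. the carousel is turned on, plunger in, between the notches (value of joint carousel between 0.3 and 0.9 rad and value of joint plunger above 0.007 m), for 0.1 s.
3. the carousel is at the next notch with the plunger up (value of joint carousel between 1 and 1.095 rad and value of joint plunger below 0.002 m), for 0.2 s.
At the end, for the whole second after the job is handed in: The carousel rests one notch (60 degrees, within 2.7) anticlockwise of its start, the plunger is up to within 2 mm, all four dies stand upright within 12 mm of their marks and the six things around are within 20 mm of where they were (all of step 3 and velocity of joint carousel between -0.05 and 0.05 rad/s and distance between die1_mid and seat1 below 0.012 m and distance between die2_mid and seat2 below 0.012 m and distance between die3_mid and seat3 below 0.012 m and distance between die4_mid and seat4 below 0.012 m and angle between each of die1_mid, die2_mid, die3_mid, die4_mid's own z axis and vertical below 0.2 rad and distance of each of cast, bottle, bowl, bur_block, jar, brush from where it was at the start of the episode below 0.02 m); the robot touches nothing.
It fails at once if the carousel is turned past the next notch (value of joint carousel above 1.3 rad).
It fails at once if the carousel is turned the wrong way (value of joint carousel below -0.25 rad).
It fails at once if a die is lifted, tipped or knocked off its mark (distance between die1_mid and seat1 above 0.015 m or distance between die2_mid and seat2 above 0.015 m or distance between die3_mid and seat3 above 0.015 m or distance between die4_mid and seat4 above 0.015 m or angle between any of die1_mid, die2_mid, die3_mid, die4_mid's own z axis and vertical above 0.5 rad).
It fails at once if a thing standing around is lifted or pushed away (distance of any of cast, bottle, bowl, bur_block, jar, brush from where it was at the start of the episode above 0.03 m).
It also fails if it takes over 43 s, if anything falls off the work surface, if the arm or the gripper's body presses on something with over 40 N, if the wrist force passes 120 N, or if a joint passes its speed limit or range.

## Working session

There is one attempt and no reset: what is moved stays moved. The work goes in short steps, Python scripts to look and compute and a tool call to move; the robot and the scene stay as the last step left them, time stands still between calls to the robot, and variables do not carry over. Pictures are saved under pics/ and viewed, about 8 in all and at most 12, crops included, and the job is handed in when it is done.

Besides the shell and the picture viewer there is one more tool, called as name(argument=value, ...) on one line, values as JSON. drive_tool: Moves the arm, as the interface text tells. Its arguments: {"type":"object","properties":{"steps":{"type":"string"},"grip_force":{"type":"number"}},"required":["steps"]}

```bash
mkdir -p pics; cat > h.py <<'E'
import numpy as np, cv2
from bench import arm
def ray(c,u,v,z):
    R=cv2.Rodrigues(np.array(c["rvec"],float))[0]; t=np.array(c["tvec"],float).ravel()
    d=R.T@np.array([(u-c["cx"])/c["fx"],(v-c["cy"])/c["fy"],1]); o=-R.T@t
    return o+d*(z-o[2])/d[2]
def proj(c,P):
    K=np.array([[c["fx"],0,c["cx"]],[0,c["fy"],c["cy"]],[0,0,1.]])
    return cv2.projectPoints(np.array(P,float).reshape(-1,3),np.array(c["rvec"],float),np.array(c["tvec"],float),K,None)[0].reshape(-1,2)
def save(c,n,box=None,s=1):
    im=cv2.cvtColor(np.array(c["pixels"]),cv2.COLOR_RGB2BGR)
    if box: im=im[box[1]:box[3],box[0]:box[2]]
    cv2.imwrite("pics/"+n,cv2.resize(im,None,fx=s,fy=s))
E
python3 - <<'E'
from h import *
o=arm.observe(); print(o)
for n in("top","side"):
    c=arm.camera(n); save(c,n+"0.png")
    for k in("hub","cup_floor","plunger","die1_mid","cast","bottle","bowl","bur_block","jar","brush"):
        for m in arm.masks_of(n,k)[:4]:
            if m["p"]<.3: continue
            v,u=np.nonzero(m["pixels"]); print(n,k,round(m["p"],2),m["box"],u.mean().round(1),v.mean().round(1),ray(c,u.mean(),v.mean(),.06).round(3))
E
```

```text
{'time': 0.0, 'joint_pos': array([ 6.60338128e+01,  3.02790695e+01,  8.21561129e+01, -3.71469222e-04,
        6.76903284e+01, -1.02269542e+01]), 'qd': array([-0.13170048, -0.00982897,  0.03716408, -0.03345062,  0.1215043 ,
        0.02642953]), 'joint_efforts': array([-1.04082086e-03, -4.42370653e+01, -1.78023756e+01, -2.68462863e-04,
        8.60236818e-03, -7.76469182e-07]), 'eef_pos': array([0.14811271, 0.6064574 , 0.23033404]), 'tcp_rot': array([-100.07021343,   89.87448869, -113.80930499]), 'wrist_force': array([0.41018451, 0.99750439, 0.07089567]), 'torque': array([-0.01993768,  0.00497589, -0.02891056]), 'finger_gap': 0.08555818996708375}
top hub 0.66 [267.8, 171.3, 336.8, 247.2] 302.1 202.5 [0.56  0.057 0.06 ]
top cup_floor 0.63 [267.8, 228.3, 285.6, 246.1] 277.1 235.9 [0.479 0.119 0.06 ]
top plunger 0.6 [263.7, 224.3, 288.9, 249.3] 277.2 236.2 [0.478 0.118 0.06 ]
top cast 0.84 [175.3, 235.5, 205.5, 265.7] 190.3 251.0 [0.446 0.33  0.06 ]
top bottle 0.82 [155.1, 189.4, 184.5, 212.5] 171.0 200.6 [0.571 0.381 0.06 ]
top bottle 0.42 [457.0, 190.2, 487.9, 217.2] 470.6 202.9 [ 0.55
[... 487 characters left out ...]
e plunger 0.77 [278.4, 152.7, 296.8, 165.8] 285.5 160.0 [0.474 0.149 0.06 ]
side cast 0.85 [267.9, 126.7, 291.5, 140.4] 279.6 134.6 [0.453 0.27  0.06 ]
side bottle 0.66 [317.1, 94.8, 328.7, 134.3] 321.6 116.8 [0.573 0.37  0.06 ]
side bowl 0.59 [232.6, 313.8, 285.1, 363.4] 259.4 337.7 [ 0.451 -0.377  0.06 ]
side bur_block 0.61 [299.3, 321.7, 338.0, 374.2] 318.8 347.6 [ 0.554 -0.397  0.06 ]
side jar 0.85 [346.4, 121.1, 367.5, 148.1] 356.1 133.2 [0.67  0.281 0.06 ]
side brush 0.57 [369.3, 301.5, 425.5, 367.8] 397.5 340.5 [ 0.692 -0.383  0.06 ]
side brush 0.51 [341.6, 170.8, 350.1, 181.0] 344.3 175.5 [0.625 0.084 0.06 ]
side brush 0.45 [277.2, 152.4, 357.4, 207.1] 316.2 182.7 [0.554 0.054 0.06 ]
```

View pics/top0.png

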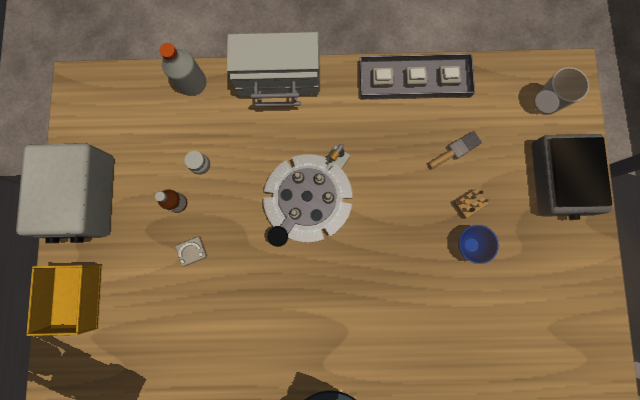

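View pics/side0.png

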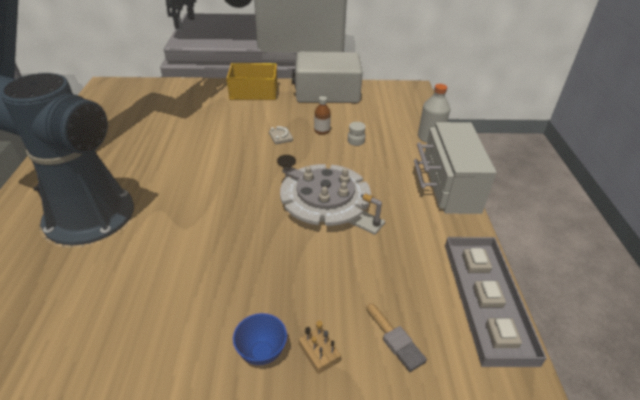

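The top view shows the carousel centred near (307,197), with the black cup at (277,236). The nozzle is at (337,153) and the bystanders are well away. In the side view the cup is at (286,160).

```bash
cat >> h.py <<'E'
from scipy.spatial.transform import Rotation as Ro
def toolR(o): return Ro.from_euler("xyz",o["tcp_rot"],degrees=True).as_matrix()
def need(P,o=None):
    o=o or arm.observe(); return (toolR(o).T@(np.array(P)-o["eef_pos"])).round(4)
E
python3 - <<'E'
from h import *
c=arm.camera("top"); o=arm.observe(); print(toolR(o).round(3))
m=arm.masks_of("top","cup_floor")[0]; v,u=np.nonzero(m["pixels"])
cup=ray(c,u.mean(),v.mean(),.083); print("cup",cup)
# plate: bright, low-saturation ring near hub
im=np.array(c["pixels"]); hsv=cv2.cvtColor(im,cv2.COLOR_RGB2HSV)
w=((hsv[...,1]<40)&(hsv[...,2]>100)).astype(np.uint8); k=np.zeros_like(w); k[140:250,255:360]=w[140:250,255:360]
cs=max(cv2.findContours(k,cv2.RETR_EXTERNAL,cv2.CHAIN_APPROX_NONE)[0],key=cv2.contourArea)[:,0]
for z in(.045,.055): 
    P=np.array([ray(c,a,b,z)[:2] for a,b in cs]);
    from scipy.optimize import least_squares as ls
    r=ls(lambda q:np.hypot(*(P-q[:2]).T)-q[2],[.56,.05,.11],loss="soft_l1",f_scale=.002).x; print(z,r, np.hypot(*(cup[:2]-r[:2])))
print(need([cup[0],cup[1],.23],o))
save(c,"crop0.png",(250,130,370,260),5)
E
```

```text
[[-0.     0.238  0.971]
 [-0.     0.971 -0.238]
 [-1.    -0.    -0.   ]]
cup [0.47624049 0.11688292 0.083     ]
0.045 [0.57580464 0.04395195 0.10886409] 0.12341777173906102
0.055 [0.57417955 0.04339279 0.10773889] 0.12244533438643695
[ 0.0013 -0.3983  0.4349]
```

View pics/crop0.png

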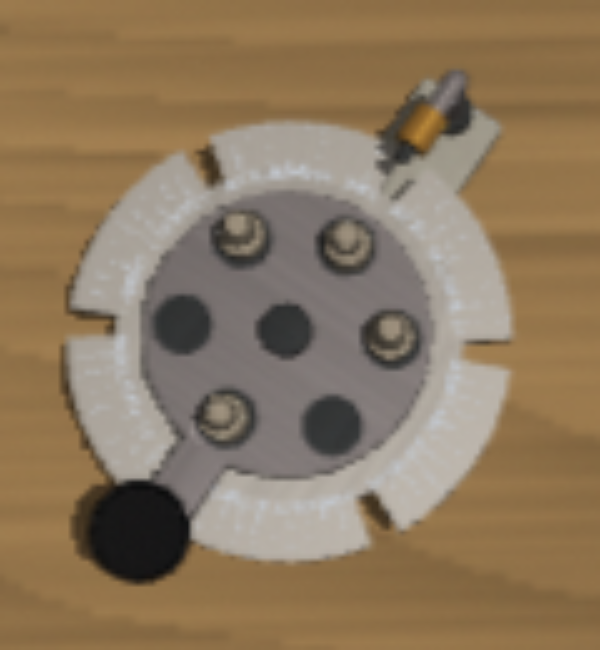

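The crop shows the cup at crop position (140,530) and the next notch anticlockwise at (378,512). Four dies are on their marks. Next I move above the cup with the fingers shut.

drive_tool(steps="0 0 -0.055 0.06 0 0 0;0 0 -0.055 0.06 0 0 0;0 0 -0.055 0.06 0 0 0;0 0 -0.055 0.06 0 0 0;0 0 -0.055 0.06 0 0 0")

```text
time: 1.82
eef_pos: [0.3253, 0.3473, 0.2314]
tcp_rot: [61.6, 89.6, 48.4]
wrist_force: [-0.1, 0.3, 0.1]
finger_gap: -0.0001
```

```bash
python3 - <<'E'
from h import *
print(need([.476,.117,.23]), arm.observe()["eef_pos"])
c=arm.camera("top"); print(ray(c,307.2,196,.06))
E
```

```text
[ 0.0008 -0.1898  0.1992] [0.32525783 0.34725502 0.23140964]
[0.57564641 0.04408424 0.06      ]
```

drive_tool(steps="0 0 -0.052 0.055 0 0 0;0 0 -0.052 0.055 0 0 0;0 0 -0.052 0.055 0 0 0;0 0 -0.04 0.04 0 0 0;0 0 0 0 0 0 0")

```text
time: 2.5
eef_pos: [0.4627, 0.1383, 0.2336]
tcp_rot: [23.5, 89.1, 9.8]
wrist_force: [-0.2, 0.0, 0.8]
finger_gap: -0.0001
```

```bash
python3 - <<'E'
from h import *
o=arm.observe(); print(need([.477,.116,.12]), o["eef_pos"])
c=arm.camera("wrist"); save(c,"w1.png")
for k in("hub","cup_floor","plunger"):
    for m in arm.masks_of("wrist",k)[:2]:
        v,u=np.nonzero(m["pixels"]); b=m["box"];print(k,m["p"],b,ray(c,u.mean(),v.mean(),.083),ray(c,(b[0]+b[2])/2,(b[1]+b[3])/2,.083))
print(proj(c,[[.477,.116,.083],[.5755,.0437,.06]]))
E
```

```text
[ 0.1138 -0.0189  0.0176] [0.46272337 0.13826119 0.23362508]
hub 0.71 [205.0, 189.4, 324.3, 336.4] [0.50503644 0.07194749 0.083     ] [0.52526333 0.06208012 0.083     ]
cup_floor 0.89 [279.2, 184.1, 327.2, 233.6] [0.47762905 0.11372068 0.083     ] [0.47788066 0.11587141 0.083     ]
cup_floor 0.22 [271.2, 248.1, 290.0, 276.8] [0.52765987 0.07768637 0.083     ] [0.52872185 0.07834771 0.083     ]
plunger 0.8 [279.5, 184.2, 326.9, 235.1] [0.47800862 0.11400074 0.083     ] [0.47868198 0.1156632  0.083     ]
plunger 0.41 [204.1, 185.7, 326.4, 333.0] [0.50476577 0.07226619 0.083     ] [0.52152366 0.06383749 0.083     ]
[[303.10192848 207.99245865]
 [265.18278428 295.53973919]]
```

View pics/w1.png

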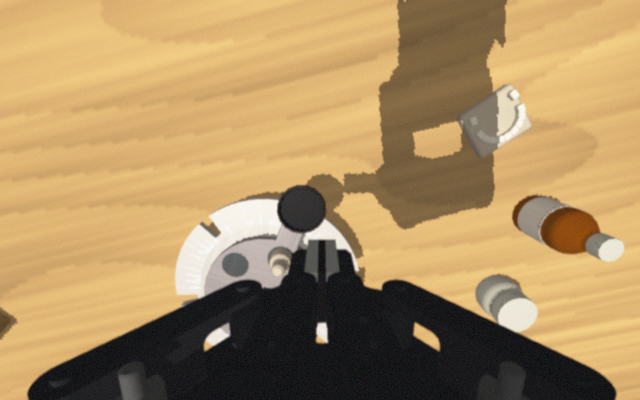

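The wrist view shows the cup at (302,208), on top of the projected estimate (303,208). I take the cup as (0.478, 0.1155) and descend.

drive_tool(steps="0 0 -0.018 0.018 0 0 0;0 0.04 0 0 0 0 0;0 0.05 0 0 0 0 0;0 0 0 0 0 0 0")

```text
time: 3.2
eef_pos: [0.4712, 0.1273, 0.1428]
tcp_rot: [30.9, 89.2, 18.3]
wrist_force: [-0.3, 0.6, 0.0]
finger_gap: 0.0003
```

```bash
python3 - <<'E'
from h import *
o=arm.observe(); print(need([.478,.1155,.09],o), o["eef_pos"],toolR(o).round(3))
c=arm.camera("wrist"); print(proj(c,[[.478,.1155,.083]])); save(c,"w2.png")
for k in("cup_floor","plunger"):
    for m in arm.masks_of("wrist",k)[:1]:
        v,u=np.nonzero(m["pixels"]); b=m["box"];print(k,m["p"],b,u.mean(),v.mean())
E
```

```text
[ 0.0529 -0.0104  0.0085] [0.47123341 0.12725957 0.14283606] [[ 0.013  0.217  0.976]
 [ 0.004  0.976 -0.218]
 [-1.     0.007  0.012]]
[[307.73612272 231.60332014]]
cup_floor 0.73 [271.3, 197.6, 340.1, 259.9] 303.0541368743616 225.24310520939736
plunger 0.65 [271.6, 198.6, 342.8, 262.4] 303.0422199523323 225.51753489955738
```

View pics/w2.png

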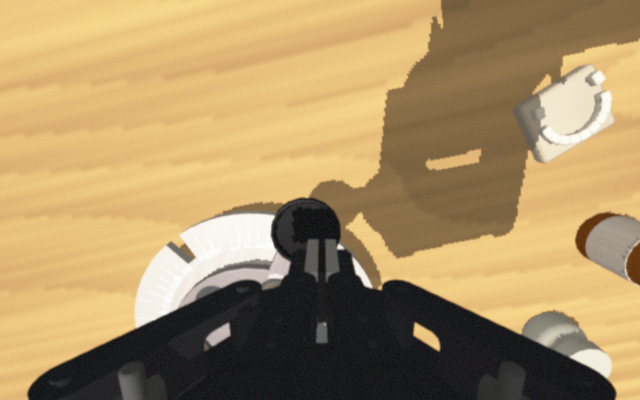

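drive_tool(steps="0 0 -0.012 0.01 0 0 0;0 0.02 -0.004 0.003 0 0 0;0 0.02 -0.001 0.001 0 0 0;0 0 0 0 0 0 0")

```text
time: 3.85
eef_pos: [0.4938, 0.1052, 0.1136]
tcp_rot: [17.7, 87.6, 5.2]
wrist_force: [-0.2, -0.3, 0.4]
finger_gap: 0.0003
```

```bash
python3 - <<'E'
from h import *
o=arm.observe(); print(need([.478,.1155,.08],o), o["eef_pos"],o["wrist_force"])
c=arm.camera("wrist"); save(c,"w3.png",(220,150,420,300),4)
c=arm.camera("side"); save(c,"s3.png",(240,100,400,230),5)
E
```

```text
[ 0.033   0.0062 -0.019 ] [0.49379198 0.10523685 0.11362063] [-0.15876991 -0.27863652  0.42782755]
```

View pics/w3.png

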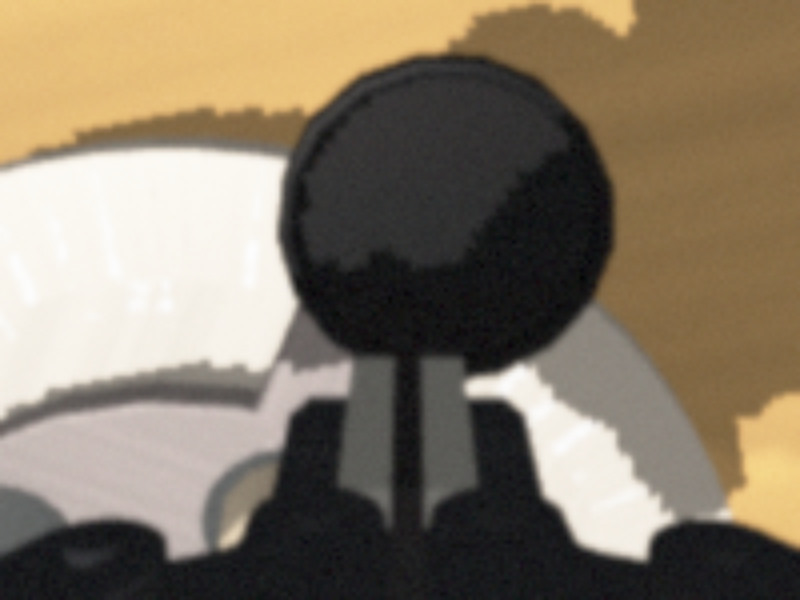

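The wrist view shows the fingertips overshot to the hub side of the cup, and a tilt of about 2.4° has built up. I'll correct both.

```bash
cat >> h.py <<'E'
def fix(P):
    o=arm.observe(); R=toolR(o); x=R[:,0]; d=np.array([0,0,-1.]); ax=np.cross(x,d); 
    w=ax/np.linalg.norm(ax)*np.degrees(np.arcsin(np.linalg.norm(ax)))
    print("pos",o["eef_pos"].round(4),"shift",need(P,o),"turn",(R.T@w).round(2),"F",np.round(o["wrist_force"],1),"t",round(o["time"],2)); print(R.round(3).tolist())
E
python3 -c "
from h import *
fix([.478,.1155,.095])"
```

```text
pos [0.4944 0.1055 0.1145] shift [ 0.0188  0.0059 -0.019 ] turn [ 0.    2.43 -0.77] F [0.3 1.3 0.7] t 3.95
[[0.044, 0.216, 0.975], [0.004, 0.976, -0.217], [-0.999, 0.013, 0.042]]
```

drive_tool(steps="0 0 0.006 -0.018 0 2.4 -0.8;0 0 0 0 0 0 0;0 0 0 0 0 0 0")

```text
time: 4.32
eef_pos: [0.4806, 0.1149, 0.1171]
tcp_rot: [5.5, 89.6, -7.0]
wrist_force: [-0.5, -0.1, 0.3]
finger_gap: -0.0003
```

```bash
python3 -c "
from h import *
fix([.478,.1155,.095])"
```

```text
pos [0.4806 0.1149 0.1171] shift [ 0.0221  0.     -0.0029] turn [ 0.    0.42 -0.04] F [-0.5 -0.1  0.3] t 4.33
[[0.007, 0.216, 0.976], [-0.001, 0.976, -0.216], [-1.0, 0.001, 0.007]]
```

drive_tool(steps="0 0.025 0 -0.003 0 0.4 0;0 0 0 0 0 0 0;0 0 0 0 0 0 0")

```text
time: 4.7
eef_pos: [0.4805, 0.115, 0.0936]
tcp_rot: [17.7, 89.6, 5.2]
wrist_force: [-0.9, -0.7, 0.1]
finger_gap: -0.0001
```

```bash
python3 -c "
from h import *
fix([.478,.1155,.082])
c=arm.camera('wrist'); save(c,'w4.png',(220,150,420,300),4)"
```

```text
pos [0.4805 0.115  0.0936] shift [ 0.0116 -0.     -0.0027] turn [ 0.    0.37 -0.12] F [-0.9 -0.7  0.1] t 4.7
[[0.007, 0.217, 0.976], [0.001, 0.976, -0.217], [-1.0, 0.002, 0.006]]
```

View pics/w4.png

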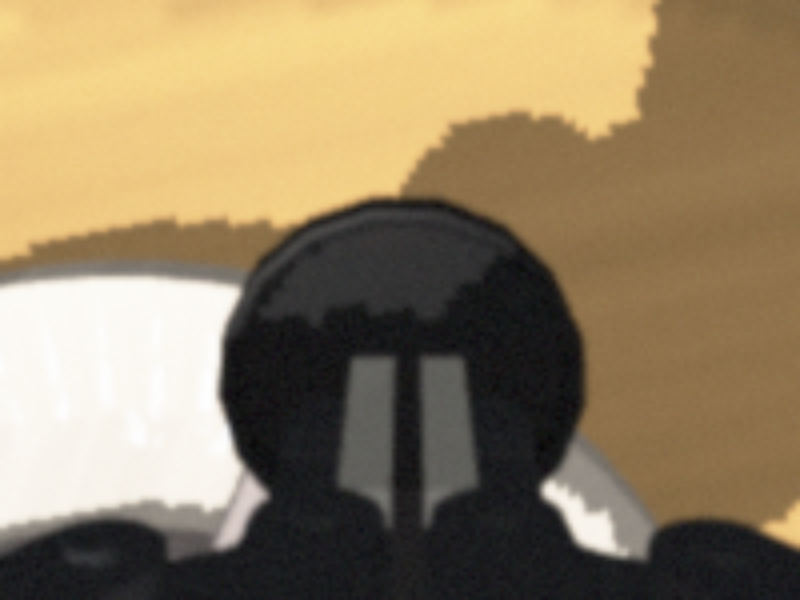

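```bash
python3 - <<'E'
from h import *
c=arm.camera('wrist'); o=arm.observe(); R=toolR(o); p=o["eef_pos"]
q=lambda P:((proj(c,P)-[220,150])*4).round(0).tolist()
print("camera pos",-cv2.Rodrigues(np.array(c["rvec"],float))[0].T@np.ravel(c["tvec"]))
print("tip front mid",q([p-R[:,2]*.011,p,p+R[:,2]*.011]))
C=np.array([.478,.1155,.086]); print("rim far -z, +y,-y",q([C-R[:,2]*.0245,C+R[:,1]*.0245,C-R[:,1]*.0245]))
E
```

```text
camera pos [0.41486851 0.12847497 0.2360044 ]
tip front mid [[413.0, 345.0], [413.0, 427.0], [412.0, 507.0]]
rim far -z, +y,-y [[413.0, 205.0], [599.0, 386.0], [225.0, 386.0]]
```

The projected tip and rim match the picture to within 1–2 mm, so the fingertips are centred over the cup. Now I press.

drive_tool(steps="0 0.014 0 -0.002 0 0.4 0;0 0.004 0 0 0 0 0;0 0.003 0 0 0 0 0")

```text
time: 5.18
eef_pos: [0.4792, 0.1155, 0.0727]
tcp_rot: [63.0, 89.8, 50.5]
wrist_force: [-0.1, 0.2, 4.3]
finger_gap: -0.0001
```

```bash
python3 -c "
from h import *
fix([.478,.1155,.068])"
```

```text
pos [0.4792 0.1155 0.0727] shift [ 0.0047 -0.0003 -0.0012] turn [ 0.    0.08 -0.15] F [-0.1  0.2  4.3] t 5.17
[[0.002, 0.217, 0.976], [0.002, 0.976, -0.217], [-1.0, 0.003, 0.001]]
```

drive_tool(steps="0 0.004 0 0 0 0 0;0 0.002 0 0 0 0 0;0 0.001 0 0 0 0 0")

```text
time: 5.55
eef_pos: [0.4796, 0.1161, 0.0677]
tcp_rot: [54.2, 89.7, 41.7]
wrist_force: [-1.1, 0.6, 15.7]
finger_gap: 0.0001
```

```bash
python3 -c "
from h import *
fix([.478,.1155,.068])"
```

```text
pos [0.4796 0.1161 0.0677] shift [-0.0003 -0.001  -0.0015] turn [ 0.    0.16 -0.22] F [-1.1  0.6 15.7] t 5.55
[[0.004, 0.217, 0.976], [0.003, 0.976, -0.217], [-1.0, 0.004, 0.003]]
```

At the stop: force 15.7 N, z 0.0677, matching the expected 0.068. Now I turn along the arc.

```bash
cat >> h.py <<'E'
H=np.array([.5755,.0437])
def arc(z,d=8,n=5,r=.121):
    fix([.478,.1155,z]); o=arm.observe(); R=toolR(o); p=o["eef_pos"]; v=p[:2]-H; f0=np.arctan2(.0718,-.0975); f=np.arctan2(v[1],v[0])
    print("tcp angle rel start",np.round((f-f0+np.pi)%(2*np.pi)-np.pi,3),"r",np.hypot(*v).round(4))
    for i in range(1,n+1):
        g=f+i*d/121; q=np.array([*(H+r*np.array([np.cos(g),np.sin(g)])),z]); print((R.T@(q-p)).round(4)); p=q
E
python3 -c "
from h import *
arc(.068)"
```

```text
pos [0.4796 0.1161 0.0677] shift [-0.0003 -0.001  -0.0015] turn [ 0.    0.16 -0.22] F [-1.1  0.6 15.7] t 5.55
[[0.004, 0.217, 0.976], [0.003, 0.976, -0.217], [-1.0, 0.004, 0.003]]
tcp angle rel start -0.012 r 0.1201
[-0.0003 -0.007  -0.0039]
[-0.     -0.0076 -0.0026]
[-0.     -0.0077 -0.0021]
[-0.     -0.0078 -0.0016]
[-0.     -0.0079 -0.001 ]
```

drive_tool(steps="0 0 -0.007 -0.004 0 0.2 -0.2;0 0 -0.008 -0.003 0 0 0;0 0 -0.008 -0.002 0 0 0")

```text
time: 5.92
eef_pos: [0.4683, 0.0961, 0.0695]
tcp_rot: [21.5, 89.6, 9.0]
wrist_force: [-0.3, 1.4, 6.2]
finger_gap: -0.0003
```

```bash
python3 -c "
from h import *
arc(.068)"
```

```text
pos [0.4683 0.0961 0.0695] shift [0.0015 0.021  0.0053] turn [ 0.    0.36 -0.14] F [-0.3  1.4  6.2] t 5.92
[[0.007, 0.216, 0.976], [0.001, 0.976, -0.216], [-1.0, 0.002, 0.006]]
tcp angle rel start 0.18 r 0.1193
[ 0.0014 -0.0074 -0.0032]
[-0.     -0.0079 -0.0011]
[-0.     -0.008  -0.0006]
[-0.    -0.008 -0.   ]
[-0.     -0.008   0.0005]
```

drive_tool(steps="0 0.0015 -0.008 -0.003 0 0.4 -0.1;0 0.0005 -0.008 -0.001 0 0 0;0 0.0005 -0.008 -0.001 0 0 0")

```text
time: 6.3
eef_pos: [0.4604, 0.0735, 0.0682]
tcp_rot: [22.8, 89.7, 10.3]
wrist_force: [0.5, 0.9, 6.6]
finger_gap: -0.0002
```

```bash
python3 -c "
from h import *
arc(.0685)"
```

```text
pos [0.4604 0.0735 0.0682] shift [-0.0002  0.0448  0.0082] turn [ 0.    0.3  -0.13] F [0.5 0.9 6.6] t 6.3
[[0.006, 0.216, 0.976], [0.001, 0.976, -0.216], [-1.0, 0.002, 0.005]]
tcp angle rel start 0.382 r 0.1189
[-0.0004 -0.0079 -0.0021]
[-0.     -0.008   0.0005]
[-0.     -0.0079  0.001 ]
[-0.     -0.0078  0.0016]
[-0.     -0.0077  0.0021]
```

drive_tool(steps="0 0 -0.008 -0.002 0 0.3 -0.1;0 0 -0.008 0 0 0 0;0 0 -0.008 0.001 0 0 0;0 0.0005 -0.008 0.001 0 0 0")

```text
time: 6.8
eef_pos: [0.4566, 0.0414, 0.0692]
tcp_rot: [12.8, 89.5, 0.4]
wrist_force: [-0.0, 0.3, 5.9]
finger_gap: 0.0002
```

```bash
python3 -c "
from h import *
arc(.0685)
c=arm.camera('wrist'); save(c,'w5.png',(120,130,440,330),2.5)"
```

```text
pos [0.4566 0.0414 0.0692] shift [0.0008 0.077  0.0049] turn [-0.    0.47 -0.11] F [-0.   0.3  5.9] t 6.8
[[0.008, 0.216, 0.976], [0.0, 0.976, -0.216], [-1.0, 0.002, 0.008]]
tcp angle rel start 0.654 r 0.1189
[ 0.0006 -0.0082  0.0001]
[ 0.     -0.0076  0.0026]
[ 0.     -0.0074  0.0031]
[ 0.     -0.0071  0.0036]
[ 0.     -0.0069  0.0041]
```

View pics/w5.png

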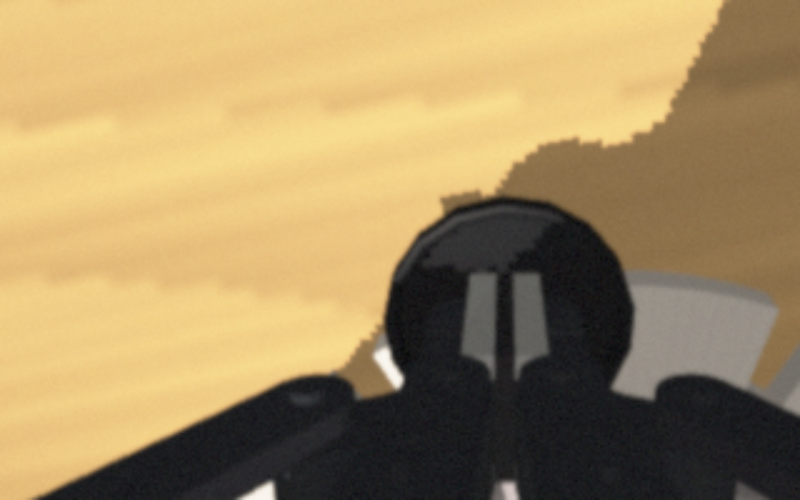

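The picture shows the cup at (511,300) and the fingers at (505,315), still close to centred. Friction carries the cup along, so the carousel is at about 0.64 rad. I'll continue to about 0.87, then ease off the pressure and let the wall push it to the notch.

drive_tool(steps="0 0.001 -0.008 0.0005 0 0.5 -0.1;0 0.0005 -0.0075 0.002 0 0 0;0 0.0005 -0.007 0.003 0 0 0")

```text
time: 7.22
eef_pos: [0.4594, 0.0169, 0.0682]
tcp_rot: [5.1, 89.7, -7.4]
wrist_force: [-0.1, 0.6, 6.2]
finger_gap: -0.0002
```

```bash
python3 -c "
from h import *
arc(.0735,5)"
```

```text
pos [0.4594 0.0169 0.0682] shift [-0.0052  0.1003 -0.003 ] turn [-0.    0.27 -0.02] F [-0.1  0.6  6.2] t 7.22
[[0.005, 0.216, 0.976], [-0.001, 0.976, -0.216], [-1.0, 0.0, 0.005]]
tcp angle rel start 0.862 r 0.1192
[-0.0053 -0.0052  0.0006]
[ 0.     -0.0044  0.0024]
[ 0.     -0.0043  0.0026]
[ 0.     -0.0042  0.0028]
[ 0.     -0.004   0.0029]
```

drive_tool(steps="0 -0.005 0 0 0 0.3 0;0 0 -0.004 0.002 0 0 0;0 0 -0.004 0.002 0 0 0")

```text
time: 7.6
eef_pos: [0.4615, 0.0079, 0.073]
tcp_rot: [160.0, 89.9, 147.6]
wrist_force: [-0.1, 1.7, -0.5]
finger_gap: -0.0001
```

```bash
python3 -c "
from h import *
arc(.0735,5)"
```

```text
pos [0.4615 0.0079 0.073 ] shift [-0.0004  0.1086 -0.0071] turn [ 0.   -0.07 -0.03] F [-0.1  1.7 -0.5] t 7.6
[[-0.001, 0.216, 0.976], [0.001, 0.976, -0.216], [-1.0, 0.0, -0.001]]
tcp angle rel start 0.939 r 0.1195
[-0.0005 -0.005   0.0013]
[-0.     -0.0042  0.0028]
[-0.     -0.0041  0.0029]
[-0.     -0.0039  0.0031]
[-0.     -0.0038  0.0032]
```

drive_tool(steps="0 0 -0.005 0.002 0 0 0;0 0 -0.004 0.003 0 0 0")

```text
time: 7.85
eef_pos: [0.4634, -0.0014, 0.0725]
tcp_rot: [156.9, 89.7, 144.5]
wrist_force: [-0.2, 3.0, 0.3]
finger_gap: -0.0
```

```bash
python3 -c "
from h import *
arc(.0735,5,2)
c=arm.camera('wrist'); save(c,'w6.png',(120,130,440,330),2.5)"
```

```text
pos [ 0.4634 -0.0014  0.0725] shift [-0.0007  0.1173 -0.011 ] turn [ 0.   -0.23 -0.1 ] F [-0.2  3.   0.3] t 7.85
[[-0.004, 0.216, 0.976], [0.003, 0.976, -0.216], [-1.0, 0.002, -0.004]]
tcp angle rel start 1.017 r 0.1208
[-0.001  -0.0042  0.0027]
[-0.     -0.0039  0.0031]
```

View pics/w6.png

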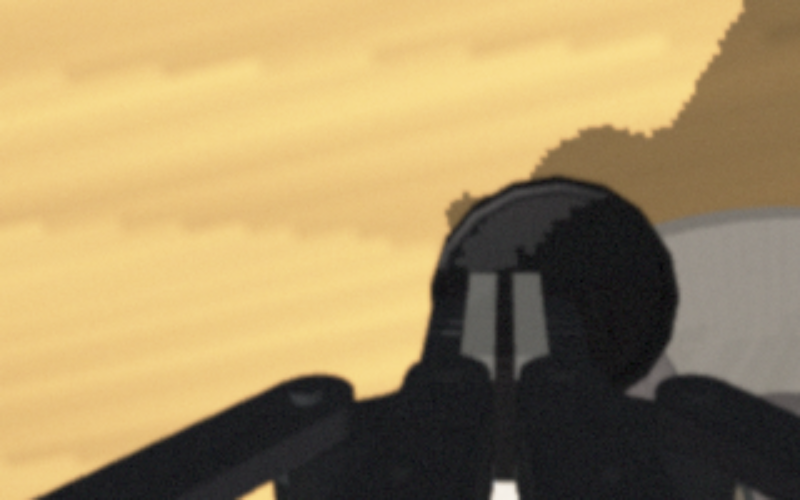

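The picture shows the fingers touching the leading wall, with the cup centre about 10 mm behind, so the carousel is at about 0.93–0.94. I'll push on gently.

drive_tool(steps="0 0 -0.004 0.002 0 -0.2 0;0 0 -0.004 0.002 0 0 0")

```text
time: 8.15
eef_pos: [0.4668, -0.0113, 0.0727]
tcp_rot: [31.5, 89.9, 19.0]
wrist_force: [0.8, 0.6, 5.0]
finger_gap: -0.0001
```

```bash
python3 -c "
from h import *
arc(.0735,5,2)
c=arm.camera('wrist')
m=arm.masks_of('wrist','cup_floor')
for m in m[:1]+arm.masks_of('wrist','plunger')[:1]: print(m['p'],m['box'])
"
```

```text
pos [ 0.4668 -0.0113  0.0727] shift [-0.0007  0.1263 -0.0164] turn [ 0.    0.1  -0.06] F [0.8 0.6 5. ] t 8.15
[[0.002, 0.216, 0.976], [0.001, 0.976, -0.216], [-1.0, 0.001, 0.002]]
tcp angle rel start 1.103 r 0.1218
[-0.0008 -0.0033  0.0039]
[ 0.     -0.0037  0.0034]
0.63 [291.3, 201.2, 392.7, 288.6]
0.85 [291.7, 201.5, 393.8, 290.3]
```

Fz is now 5 N, so the plunger is springing up against the fingertip and the tooth is entering the notch. I lift straight up.

drive_tool(steps="0 -0.006 0 0 0 0 0;0 -0.01 0 0 0 0 0;0 -0.03 0 0 0 0 0;0 -0.04 0 0 0 0 0;0 0 0 0 0 0 0")

```text
time: 8.93
eef_pos: [0.4656, -0.0112, 0.1621]
tcp_rot: [128.9, 89.9, 116.4]
wrist_force: [0.1, 0.2, -0.5]
finger_gap: 0.0001
```

```bash
python3 - <<'E'
from h import *
fix([.46,0,.2]); c=arm.camera("top"); save(c,"top2.png",(250,130,370,260),4.5)
for k in("cup_floor","plunger"):
    for m in arm.masks_of("top",k)[:1]:
        v,u=np.nonzero(m["pixels"]); p=ray(c,u.mean(),v.mean(),.083)[:2]-H; print(k,m["p"],p,np.hypot(*p),(np.arctan2(p[1],p[0])-np.arctan2(.0718,-.0975))%(2*np.pi))
c=arm.camera("wrist"); save(c,"w7.png")
m=arm.masks_of("wrist","cup_floor")[:1]
for m in m:
    b=m["box"];print(m["p"],b)
    for z in(.073,.083): p=ray(c,(b[0]+b[2])/2,(b[1]+b[3])/2,z)[:2]-H;print(z,p,np.hypot(*p),(np.arctan2(p[1],p[0])-np.arctan2(.0718,-.0975))%(2*np.pi))
E
```

```text
pos [ 0.4656 -0.0112  0.1621] shift [-0.0379  0.0098 -0.0079] turn [ 0.   -0.04 -0.06] F [ 0.1  0.2 -0.5] t 8.93
[[-0.001, 0.216, 0.976], [0.001, 0.976, -0.216], [-1.0, 0.001, -0.001]]
0.8 [300.5, 184.1, 361.9, 247.8]
0.073 [-0.10650044 -0.04882175] 0.11715761938424638 1.064579258420471
0.083 [-0.10951853 -0.04849388] 0.11977464021610747 1.0515900077180573
```

View pics/w7.png

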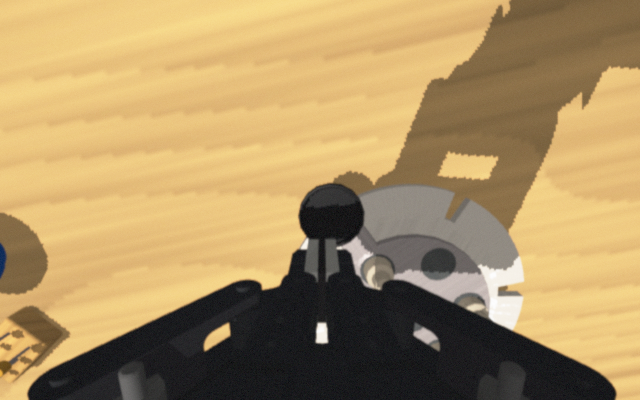

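The wrist view shows the cup at (331,216), giving 1.05 rad and the right radius at full-up height. I move the hand clear and check from above.

drive_tool(steps="0 -0.06 0 0 0 0 0;0 -0.05 0.05 0 0 0 0;0 0 0.06 0 0 0 0;0 0 0.06 0 0 0 0;0 0 0.06 0 0 0 0")

```text
time: 9.8
eef_pos: [0.5146, 0.2115, 0.2623]
tcp_rot: [178.1, 88.7, 165.0]
wrist_force: [0.1, -0.3, -0.1]
finger_gap: 0.0
```

drive_tool(steps="0 0 0.06 0 0 0 0;0 0 0.04 0 0 0 0;0 0 0 0 0 0 0;0 0 0 0 0 0 0;0 0 0 0 0 0 0")

```text
time: 10.42
eef_pos: [0.5349, 0.3139, 0.2545]
tcp_rot: [-168.6, 88.1, 178.6]
wrist_force: [-0.2, -1.0, -0.1]
finger_gap: 0.0
```

```bash
python3 - <<'E'
from h import *
o=arm.observe(); print(o["eef_pos"],np.abs(o["qd"]).max(),o["wrist_force"],o["time"])
c=arm.camera("top"); save(c,"top3.png",(250,130,370,260),4.5)
for k in("cup_floor","plunger"):
    for m in arm.masks_of("top",k)[:1]:
        v,u=np.nonzero(m["pixels"]); p=ray(c,u.mean(),v.mean(),.083)[:2]-H; print(k,m["p"],p,np.hypot(*p),(np.arctan2(p[1],p[0])-np.arctan2(.0718,-.0975))%(2*np.pi))
for k in("cast","bottle","bowl","bur_block","jar","brush"): print(k,[(round(m["p"],2),m["box"]) for m in arm.masks_of("top",k)[:2]])
E
```

```text
[0.53487177 0.31393519 0.25451944] 0.8010462661849811 [-0.16736145 -0.99299533 -0.12247499] 10.425
cup_floor 0.7 [-0.11052327 -0.0468024 ] 0.12002440534296219 1.0353139860509124
plunger 0.85 [-0.11047671 -0.04671333] 0.11994681467889398 1.034781539049316
cast [(0.9, [176.9, 238.4, 204.9, 263.9]), (0.5, [162.5, 190.5, 187.0, 214.9])]
bottle [(0.73, [163.0, 186.5, 186.3, 212.8])]
bowl [(0.65, [460.0, 224.7, 498.1, 264.5])]
bur_block [(0.7, [453.1, 191.4, 489.3, 216.5])]
jar [(0.63, [184.1, 152.6, 209.9, 176.5])]
brush [(0.7, [429.1, 133.8, 478.6, 167.0]), (0.53, [279.2, 168.6, 338.0, 250.3])]
```

View pics/top3.png

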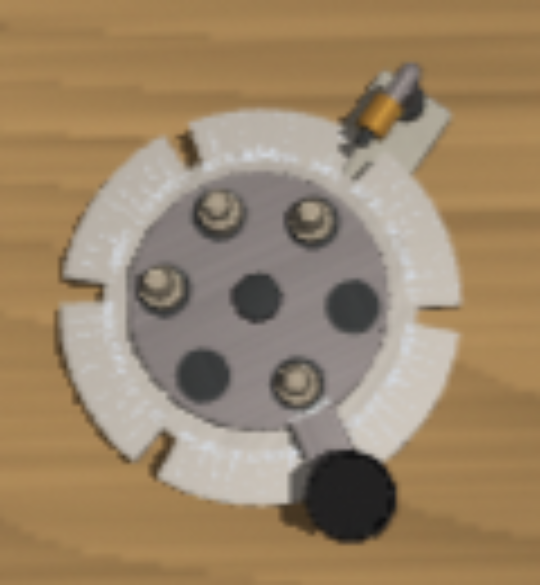

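From above, the cup is at (350,496) in the crop and one notch on. All four dies stand on their marks and the bystanders are unmoved (the hand partly covers the bottle). I check the plunger height from the side, then hand in.

```bash
python3 - <<'E'
from h import *
c=arm.camera("side")
m=arm.masks_of("side","cup_floor")[0]; m2=arm.masks_of("side","plunger")[0]; a=np.linspace(0,6.28,60)
for m in(m,m2): print(m["p"],m["box"])
for z in(.0745,.080,.086):
    q=proj(c,[[*(H+[-.111,-.048]+.0245*np.array([np.cos(t),np.sin(t)])),z] for t in a]); print(z,q.min(0),q.max(0))
im=cv2.cvtColor(c["pixels"],cv2.COLOR_RGB2GRAY); u=int(q[:,0].mean()); print(u,im[int(q[:,1].min())-8:int(q[:,1].max())+10,u].tolist(),int(q[:,1].min())-8)
E
```

```text
0.71 [267.3, 181.5, 287.0, 212.6]
0.54 [271.4, 183.3, 288.6, 210.6]
0.0745 [267.87893577 186.67042902] [288.8083247  200.13126134]
0.08 [267.75092003 184.88268112] [288.751912   198.32636093]
0.086 [267.61026525 182.91868934] [288.68993047 196.3430287 ]
278 [140, 142, 143, 144, 143, 143, 142, 140, 130, 108, 73, 58, 52, 52, 51, 53, 53, 51, 50, 53, 50, 50, 48, 52, 54, 58, 65, 69, 76, 84, 92, 93] 174
```

```bash
python3 -c "
from bench import arm
print(arm.job_done())"
```

```text
the job is handed in; nothing more can be done
None
```

The job is handed in: the carousel is one notch anticlockwise of its start, and the checks below indicate that the plunger is fully up and locked. I pressed the plunger to its stop and turned the carousel by the cup along the arc. Just before the notch I eased off so the plunger could spring up by itself, then lifted the hand away. It finished at about 10.5 s of the 43 s allowed.

**Last checks**
- **Carousel angle:** the wrist camera gave 1.05 rad and the top camera 1.035 rad, against a target of 1.047. They differ by about 0.015 rad, which is within the locked play and measuring error.
- **Plunger:** the side view puts the cup rim at about 85 mm, and fully up is 86 mm.
- **Dies:** all four appear upright on their marks in the top view. I judged this by eye rather than measuring it.
- **Things around:** five of the six were detected where they started, within a few pixels. The bottle's outline was partly hidden by the hand, so its box shifted by about 8 pixels. I believe it did not move, because the fingertips passed at 0.25 m and the bottle is 115 mm high, but I did not check it separately.
- **Hand:** it ended 0.25 m above the bench with about 1 N or less on the wrist, touching nothing.

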